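# Hang a hook bracket on the conduit rail and load it with the fittings caddy

## Task

Take the hanger with the long upturned front arm off the small parking stand, hook it over the bare rail of the conduit rack at the end that is open from above, and slide it along under the upper conduit until it is centred on the black tape mark. Then hang the grey caddy by its handle on the hanger's arm and leave both hanging still. Leave the plain hanger and everything else on the table where it is.

Things in the scene. Friction and masses are not known exactly. Their poses are not given: they have to be found in the camera images.
- hanger: Steel hanger to use, 148 x 40 x 154 mm, 0.26-0.40 kg. z up, arm points to -x, y along its rail. Origin on the axis of the 20 mm rail it hangs on. Saddle 40 mm wide in y: flat top plate z 10 to 15 mm rests on the rail; rear lip from x 10 mm, down to z -12, then flared out to z -20 mm. Parked it hangs plumb; on the rack it leans about 0.055 rad, stem against the lower bar.
- stem (a point): On the hanger (its frame x -16, y 0, z -60 mm), on the rear face of its stem: a straight plate 40 mm wide, 5 mm thick, x -21 to -16 mm, from the top plate down to z -100 mm, then a foot flared forward to z -112 mm. The mouth between lip and stem is 26 mm wide and opens downward: lower it over the rail with the rail midway.
- tab (a point): On the hanger (its frame x -33, y 0, z 38 mm): grip point of its upright tab, a plate 10 mm thick in y, x -45 to -21 mm, free above the saddle's top plate (z 15 mm) and ending at z 42 mm. Grip it from above, fingers closing along the hanger's y.
- arm (a point): On the hanger (its frame x -94, y 0, z -30 mm): on top of its front arm, where the caddy's bar is to rest. The arm is T-shaped: top flange 24 mm wide in y, 5 mm thick, on a rib 10 mm thick down to 20 mm below; it rises 0.055 rad to the front, so is level on the rack; it runs from the tab (x -45 mm) to x -130 mm and ends in an upturned tip, 24 mm wide, x -130 to -122 mm, 16 mm above the arm's top.
- plain_hanger: Bystander on the same stand: the same saddle, stem and tab, same frame, but no front arm. Which of the two places on the stand it has varies.
- stand: Fixed plywood parking stand, 284 mm wide in y; origin on the table under its rail, z up, -x front. 20 mm rail along y, axis at z 130 mm; posts at y +-135 mm up to z 142 mm; a 16 mm lower bar 90 mm below the rail, against which the stems rest. The two hangers hang with their origins on the rail's axis at about y +-60 mm; lift one 35 mm or more straight up to free it.
- rack: Fixed steel conduit rack, 540 mm wide in y; origin on the table under the middle of its rail, z up, -x front. Rail: 20 mm tube along y, axis z 200 mm. Lower bar: 16 mm tube along y, axis x -3, z 110 mm. Posts at y +-260 mm, 220 mm high, 30 mm deep. A hanger can be lowered on the rail only between the upper conduit and the open end: centred 145 mm from the middle it is clear of both.
- rail_mid (a point): Middle of the rack's rail, on its axis; axes as the rack's.
- upper (a point): Middle of the upper conduit, on its axis, 32 mm above the rail's axis; axes as the rack's. A 16 mm tube along y from -98 to 98 mm, its ends bent to the rear and down to the table 55 mm behind the rail. A hanger seated on the rail, or up to 5 mm above its seat, slides under it; one cannot be hooked on beneath it.
- mark: The mark: 12 mm wide black tape bands round the rail and round the upper conduit above it. Origin on the rail's axis in the middle of the band; axes as the rack's.
- conduit_box: Fixed grey conduit box 70 x 50 x 70 mm (x, y, z) with a 28 mm gland 70 mm long along y, round one end of the rail, origin on the rail's axis, 215 mm from the middle. Which end varies; the hanger is hooked on at the other end.
- collar: Thin black collar, 28 mm diameter, 12 mm long, round the rail's open end, origin on the axis, 215 mm from the middle.
- caddy: Grey plastic caddy with fittings fixed inside, 0.28-0.44 kg: open box 80 x 130 x 50 mm (x, y, z); origin at the centre of its underside, z up. Fixed handle in the plane x = 0: uprights 10 mm thick at y +-53 mm and a flat bar along y, 12 mm thick in x, 116 mm long, z 110 to 154 mm. Opening under the bar, above the box rim: 60 mm high, 96 mm wide. Same both ways round.
- handle (a point): Centre of the underside of the caddy's handle bar (caddy frame 0, 0, 110 mm); axes as the caddy's. Grip the bar from above at its middle, fingers closing along the caddy's x, fingertips at most 22 mm below its top so that they clear the hanger's upturned tip.
- drill: Bystander: cordless drill standing on its battery, 175 x 70 x 185 mm, origin centre of underside.
- bin_a: Bystander: red open bin 100 x 90 x 50 mm, origin centre of underside.
- breakers: Bystander: row of six white breakers, 85 x 108 x 77 mm, origin centre of underside.
- screwdriver: Bystander: screwdriver 190 mm long lying on the table in front of the rack, under 35 mm high, origin near its middle.
- tape_roll: Bystander: black tape roll lying flat, 80 mm diameter, 25 mm high, origin centre of underside.

How it is judged:
On the way, in this order (a step that is already met when the one before it is completed fails the run):
1. the hanger is hooked on the rail, still away from the mark (x of hanger in the frame of rail_mid between -0.01 and 0.01 m and z of hanger in the frame of rail_mid between -0.006 and 0.006 m and y of hanger in the frame of rail_mid between -0.2 and 0.2 m and angle between hanger's own z axis and vertical below 0.2 rad and not (y of hanger in the frame of mark between -0.025 and 0.025 m)), for 0.2 s.
2. the hanger hangs on the rail centred on the mark within 10 mm, without the caddy (x of hanger in the frame of rail_mid between -0.01 and 0.01 m and z of hanger in the frame of rail_mid between -0.006 and 0.006 m and y of hanger in the frame of rail_mid between -0.2 and 0.2 m and angle between hanger's own z axis and vertical below 0.2 rad and y of hanger in the frame of mark between -0.01 and 0.01 m and contact force between caddy and hanger below 0.05 N), for 0.2 s.
At the end, for the whole second after the job is handed in: Hanger seated over the rack's rail, centred on the mark within 10 mm, leaning under 0.2 rad; caddy hanging by its bar on the arm between tab and tip, bar's middle within 20 mm of the arm, tilted under 0.25 rad; both released, still but for a slight sway; nothing else displaced over 30 mm (x of hanger in the frame of rail_mid between -0.01 and 0.01 m and z of hanger in the frame of rail_mid between -0.006 and 0.006 m and y of hanger in the frame of rail_mid between -0.2 and 0.2 m and angle between hanger's own z axis and vertical below 0.2 rad and y of hanger in the frame of mark between -0.01 and 0.01 m and x of handle in the frame of hanger between -0.122 and -0.045 m and y of handle in the frame of hanger between -0.02 and 0.02 m and z of handle in the frame of hanger between -0.042 and -0.02 m and angle between caddy's own z axis and vertical below 0.25 rad and contact force between caddy and hanger above 0.5 N and linear speed of caddy below 0.08 m/s and linear speed of hanger below 0.05 m/s); the robot touches nothing.
It fails at once if the plain hanger or another bystander is displaced by more than 30 mm (distance of any of plain_hanger, drill, bin_a, breakers, screwdriver, tape_roll from where it was at the start of the episode above 0.03 m).
It fails at once if the hanger or the caddy is dropped or flung (faster than 1.2 m/s) (linear speed of any of hanger, caddy above 1.2 m/s).
It also fails if it takes over 67 s, if anything falls off the work surface, if the arm or the gripper's body presses on something with over 40 N, if the wrist force passes 120 N, or if a joint passes its speed limit or range.

## Robot

A 6-joint arm with a two-finger parallel gripper is mounted at the origin on the work surface. World frame = base frame: x ahead of the robot, y to its left, z up, the work surface at z = 0. Lengths are in m, angles in rad, forces in N, time in s.
With the tool pointing down it reaches from about 0.375 to 0.9 m from the base axis. Payload 3.1 kg.
Tool frame: the origin (TCP) lies on the centre line of the jaws, within the pads' length; the fingertips stand 22 mm ahead of it and the grasp point (between the pads) lies 3 mm ahead of it; z points along the fingers, y is the line along which they close (so a half turn about z gives the same grasp; the last joint's range is limited). The gripper opens to 85 mm and grips with 20 to 120 N. Pads are 22 mm wide; open, the fingers measure 114 mm over their backs; the gripper's body (76 mm by 85 mm) begins 54 mm behind the grasp point. The pads swing forward as they close: fully open they stand 13 mm farther back than shut.
Start: joints at [1.04, 0.527, 1.433, -0, 1.181, -0.178], TCP at [0.215, 0.587, 0.253] pointing down, gripper open.
Joint ranges: [-3.08, 3.08], [-0.75, 2.2], [0.22, 2.44], [-1.43, 4.57], [0, 2.65], [-2.85, 2.85]. Speed limits (rad/s): [2.79, 2.79, 3.14, 3.14, 3.14, 3.14].

## Interface

Orientations are given as a unit quaternion [x, y, z, w].
In Python, from station import manip gives the robot as it stands.
- The arm moves only by the tool shift_gripper, called after ">>>" by a JSON object that holds its "op" and its "data", one argument or row to a line. Schema: {"type":"object","properties":{"increments":{"type":"array","items":{"type":"object","properties":{"tx":{"type":"number"},"ty":{"type":"number"},"tz":{"type":"number"},"twist":{"type":"number"},"aperture":{"type":"number"}},"additionalProperties":false,"required":["aperture"]},"minItems":1,"maxItems":20},"force":{"type":"number"},"only":{"type":"string"},"quiet":{"type":"boolean"},"lines":{"type":"string"}},"required":["increments"],"additionalProperties":false}. increments is a list of rows, 1 to 20 of them, each an object with the fields tx, ty, tz (the shift in shares of 0.75 m (1.0 is 0.75 m)), twist (a turn about the tool's z in shares of 2 pi rad (1.0 is 2 pi rad)), aperture (the opening from 0.0 (shut) to 1.0 (fully open)); a field left out counts as zero (the opening has to be given); each row is the pose to reach, as a shift and turn from the pose commanded when the call began, along the tool's axes at that moment; what a row does not reach only later rows make up. A row lasts 1/10 s, in which the tool goes at most 0.05 m and 0.15 rad, less where a joint would pass 70% of its speed; a pose out of reach is approached as far as the arm can. The fingers move at their own pace and stop on an object; force is the grip in N (left out, the last holds). Time passes only in rows, so rows that do not move let the fingers close. The tool returns the time, the measured TCP pose, the force, the opening and the grip force at its end. only (a regular expression) keeps the lines of the reply that match it, lines (a string "A,B") keeps lines A to B, and quiet returns only ok. A shift or turn number past 1, either way, is cut back to 1. Input that does not fit is refused with a message, and nothing moves.
- manip.sense(): the state, without advancing time (a new reading comes with each control period).
- manip.snapshot(name): name is "scene" or "top" or "wrist"; returns a dict with "pixels" (420x560x3 uint8, red, green, blue), "range_z" (420x560 float32, m along the optical axis (not along the pixel's ray), 0 where there is no reading), "fov_y" (degrees; the focal length in pixels is half the picture's height over the tangent of half this angle, whatever the lens; pixels are square), "cx", "cy" (the principal point, pixels), "R" (3x3) and "t" (3): a world point X has camera coordinates R X + t; the wrist camera has in their place "hand_eye" (4x4, takes a point from camera to tool coordinates, whose origin is the TCP and whose axes are the flange's). Camera axes: x right, y down, z forward; pixel columns grow to the right and rows downward; lengths in m; the calibration is good to about 2 mm. The wrist camera is an equidistant fisheye: a pixel r from the principal point sees the ray r / f radians off the axis. A picture is of the moment at which its call begins: read the wrist's pose just before it.
- manip.sign_off(): hands the job in; it is judged then, once.
The state is a dict: "t": time; "q": joint angles; "qd": joint speeds; "tau": joint torques, N m; "tcp_pos": TCP position; "tool_rot": TCP orientation; "force": force on the tool from outside, world axes, zero at the start; "ft_torque": the same for the moment, N m; "finger_gap": opening from 0.0 (shut) to 1.0 (fully open); "gripper_force": force on a finger pad.
Only numpy, scipy, OpenCV 4.12 (cv2) and the standard library are available. Lean on these libraries where they do the work, as an engineer would, in place of code of your own. Each camera call takes 0.05 s, during which the arm holds its last target. There are 200 camera calls.

## Working session

There is one attempt and no reset: what is moved stays moved. The work goes in short steps, Python scripts to look and compute and a tool call to move; the robot and the scene stay as the last step left them, time stands still between calls to the robot, and variables do not carry over. Pictures are saved under pics/ and viewed, at most 10 in all, crops included, and the job is handed in when it is done.

```bash
ls; mkdir -p pics
```

Create h.py:
```python
import numpy as np, cv2, pickle
from station import manip
from scipy.spatial.transform import Rotation as Ro
def snap(n):
    s=manip.sense(); d=manip.snapshot(n); d['s']=s
    pickle.dump(d,open(f'pics/{n}.pkl','wb')); return d
def load(n): return pickle.load(open(f'pics/{n}.pkl','rb'))
def cloud(d):
    z=d['range_z']; H,W=z.shape; f=H/2/np.tan(np.radians(d['fov_y']/2))
    u,v=np.meshgrid(np.arange(W),np.arange(H))
    a=(u-d['cx'])/f; b=(v-d['cy'])/f
    if 'R' in d:
        P=np.stack([a*z,b*z,z],-1); return (P-d['t'])@d['R']
    r=np.hypot(a,b)+1e-9; k=np.tan(np.minimum(r,1.5))/r
    P=np.stack([a*k*z,b*k*z,z],-1)
    T=np.array(d['hand_eye']); P=P@T[:3,:3].T+T[:3,3]
    return P@Ro.from_quat(d['s']['tool_rot']).as_matrix().T+d['s']['tcp_pos']
def save(d,name,box=None,k=1):
    im=d['pixels']
    if box: im=im[box[1]:box[3],box[0]:box[2]]
    cv2.imwrite('pics/'+name,cv2.resize(im[:,:,::-1],None,fx=k,fy=k,interpolation=cv2.INTER_CUBIC))
```

Run:
```python
from h import *
a=snap('scene');b=snap('top')
print(a['s'])
im=np.hstack([cv2.resize(x['pixels'],(560,420)) for x in (a,b)])
save(a,'scene.png',None,1.4);save(b,'top.png',None,1.4)
```

```text
pics
station.py
{'t': 0.0, 'q': array([ 1.04052228e+00,  5.28485713e-01,  1.43387175e+00,  2.30005472e-05,
        1.18139749e+00, -1.78563478e-01]), 'qd': array([ 7.42757600e-04,  2.00977823e-03, -6.21073064e-04, -3.34447606e-04,
        1.99136770e-03, -3.09348753e-06]), 'tau': array([-5.55011648e-04, -4.42352450e+01, -1.78024489e+01, -4.36616201e-04,
        8.48292257e-03, -1.71969975e-05]), 'tcp_pos': array([0.21498411, 0.58616761, 0.25233127]), 'tool_rot': array([ 1.74954505e-01,  9.84575925e-01, -1.01026307e-03, -3.85181320e-04]), 'force': array([ 0.13788213, -0.3393163 , -0.74638864]), 'ft_torque': array([0.01843036, 0.01996997, 0.00215439]), 'gripper_force': 0.0, 'finger_gap': 1.0044903669904264}
```

View pics/scene.png

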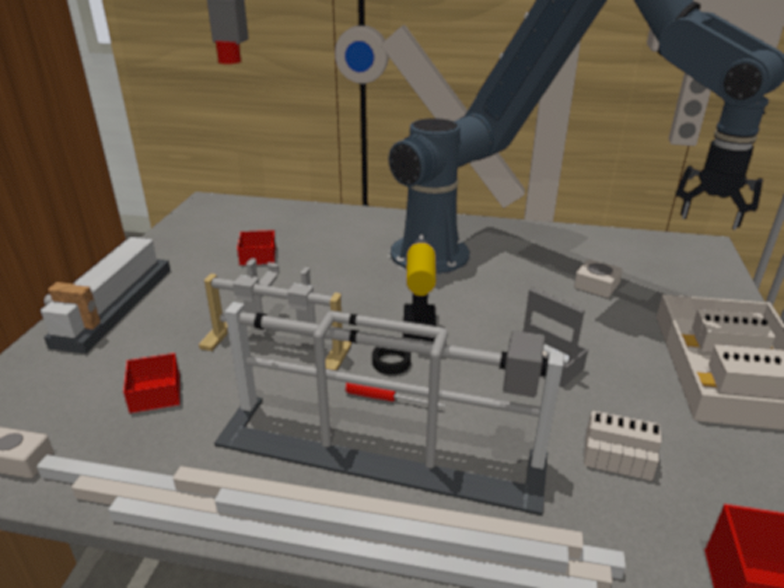

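View pics/top.png

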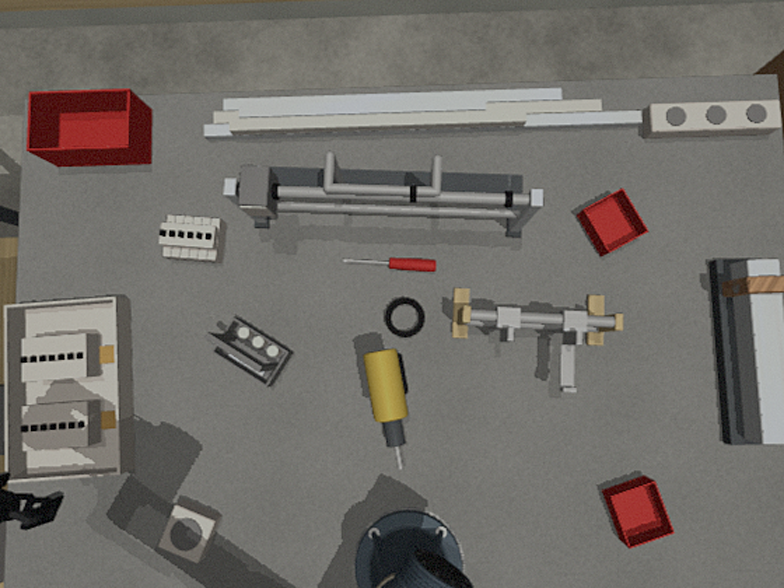

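The scene has the hanger with the arm on the stand's right place (568,320 in the enlarged top view) and the plain one at (508,320). The rack is at the top, with the box on its left end and the open end on the right. The mark is at (413,193) and the caddy at (255,350). Next I measure in the cloud.

Create m.py:
```python
from h import *
d=load('top'); P=cloud(d); im=d['pixels'].astype(int)
def reg(x0,y0,x1,y1,zl,zh):
    x0,y0,x1,y1=[int(c/1.4) for c in (x0,y0,x1,y1)]
    Q=P[y0:y1,x0:x1].reshape(-1,3); C=im[y0:y1,x0:x1].reshape(-1,3)
    m=(Q[:,2]>zl)&(Q[:,2]<zh); return Q[m],C[m]
def line(Q):
    c=Q.mean(0); v=np.linalg.svd(Q-c,full_matrices=False)[2][0]; v*=np.sign(v[1]) if abs(v[1])>.5 else 1
    return c,v,(Q-c)@v
def rep(n,Q):
    if len(Q)<4: print(n,'few',len(Q)); return
    c,v,s=line(Q); print(n,len(Q),'c',c.round(4),'v',v.round(4),'ext',(s.min()).round(4),s.max().round(4),'yaw',np.arctan2(-v[0],v[1]).round(4),'z',np.percentile(Q[:,2],[5,50,95]).round(4),'lo',Q.min(0).round(4),'hi',Q.max(0).round(4))
rep('rail R',reg(445,180,520,215,.195,.218)[0]); rep('rail L',reg(282,180,326,210,.195,.218)[0])
rep('upper',reg(338,180,432,205,.23,.25)[0])
Q,C=reg(395,180,432,210,.19,.25); rep('mark',Q[C.sum(1)<150])
Q,C=reg(495,180,525,215,.19,.25); rep('collar',Q[C.sum(1)<150])
rep('box',reg(230,160,275,225,.22,.25)[0]); rep('postR',reg(525,185,550,215,.2,.25)[0]); rep('postL',reg(218,170,242,205,.2,.25)[0])
rep('stand rail',reg(470,300,590,340,.13,.143)[0])
rep('tab',reg(555,300,592,350,.160,.19)[0]); rep('plate',reg(555,300,592,345,.141,.149)[0])
rep('arm',reg(550,345,585,400,.08,.14)[0])
rep('tabp',reg(490,300,525,350,.160,.19)[0])
rep('caddybar',reg(195,300,300,395,.14,.17)[0]); rep('caddy rim',reg(195,300,300,395,.04,.06)[0])
rep('table',reg(300,440,350,470,-.05,.05)[0])
```

```bash
python3 m.py
```

```text
rail R 472 c [ 0.6688 -0.1444  0.2077] v [ 0.0685  0.9976 -0.0084] ext -0.0625 0.0655 yaw -0.0685 z [0.2012 0.2082 0.2124] lo [ 0.6541 -0.2064  0.196 ] hi [ 0.6844 -0.0791  0.2171]
rail L 258 c [0.6888 0.1617 0.2076] v [0.0631 0.998  0.0036] ext -0.0361 0.0385 yaw -0.0632 z [0.2019 0.2082 0.2116] lo [0.6785 0.1259 0.1976] hi [0.7031 0.2003 0.2144]
upper 466 c [0.6801 0.0212 0.2381] v [0.0658 0.9978 0.0014] ext -0.0763 0.0774 yaw -0.0659 z [0.2339 0.2383 0.2415] lo [ 0.669  -0.0548  0.2303] hi [0.6924 0.0986 0.2447]
mark 52 c [ 0.675  -0.0259  0.2266] v [-0.2286  0.0012 -0.9735] ext -0.0175 0.0306 yaw 1.5656 z [0.2003 0.2352 0.2419] lo [ 0.6676 -0.0317  0.1967] hi [ 0.687  -0.022   0.2447]
collar 56 c [ 0.6648 -0.1882  0.2092] v [-0.9497  0.0567 -0.3079] ext -0.0138 0.0127 yaw 1.5112 z [0.2006 0.2101 0.2154] lo [ 0.6541 -0.194   0.1935] hi [ 0.6804 -0.183   0.2171]
box 714 c [0.6926 0.2388 0.2334] v [-0.9958  0.0847 -0.036 ] ext -0.0374 0.0349 yaw 1.486 z [0.2225 0.2343 0.2375] lo [0.6571 0.212  0.22  ] hi [0.7297 0.2831 0.2393]
postR 160 c [ 0.663  -0.2304  0.2154] v [-0.8543  0.3323
[... 1007 characters left out ...]
 46 c [ 0.4373 -0.1878  0.1702] v [-0.9955  0.0894  0.0329] ext -0.0111 0.0111 yaw 1.4813 z [0.1608 0.1714 0.1739] lo [ 0.4261 -0.195   0.1601] hi [ 0.4479 -0.1828  0.1752]
caddybar 269 c [0.4192 0.2956 0.1526] v [0.5469 0.8372 0.0033] ext -0.0567 0.059 yaw -0.5787 z [0.1445 0.1533 0.1568] lo [0.3834 0.2458 0.1405] hi [0.4552 0.347  0.1614]
caddy rim 395 c [0.4207 0.2916 0.047 ] v [ 0.5536  0.8327 -0.006 ] ext -0.062 0.07 yaw -0.5867 z [0.0404 0.0477 0.0532] lo [0.3505 0.222  0.04  ] hi [0.488  0.3739 0.0595]
table 753 c [ 2.127e-01  1.620e-01 -1.000e-04] v [0.0273 0.9996 0.0011] ext -0.0495 0.0501 yaw -0.0273 z [-0.0035 -0.0001  0.0032] lo [ 0.1838  0.1125 -0.0067] hi [0.2412 0.212  0.0061]
```

Add to h.py:
```python
def go(x,y,z,yaw,s=None):
    "tool-axis shift to world TCP target; yaw = world yaw of tool y from world y"
    s=s or manip.sense(); R=Ro.from_quat(s['tool_rot']).as_matrix()
    c=np.arctan2(-R[0,1],R[1,1]); e=(yaw-c+np.pi/2)%np.pi-np.pi/2
    print('d',(R.T@(np.array([x,y,z])-s['tcp_pos'])).round(4),'turn',round(-e,4),'yaw',c.round(4),'axis z',R[:,2].round(4))
```

Run:
```python
from h import *
go(.5,.25,.4,-.0886); go(.43,-.305,.30,-.0886)
```

```text
d [-0.3833 -0.2177 -0.1473] turn -0.2632 yaw -0.3518 axis z [-0.001  -0.0017 -1.    ]
d [-0.5089 -0.7626 -0.0463] turn -0.2632 yaw -0.3518 axis z [-0.001  -0.0017 -1.    ]
```

Units first: shifts go in shares of 0.75 m and turns go in shares of 2 pi rad. So -0.7 m is -0.9333, -0.67 m is -0.8933, -0.263 rad is -0.0419.

>>> {"op": "shift_gripper", "data": {
  "increments": [
    {"tx": -0.0533,"ty": -0.0267,"tz": -0.04,"aperture": 1},
    {"tx": -0.1067,"ty": -0.06,"tz": -0.08,"twist": -0.0048,"aperture": 1},
    {"tx": -0.16,"ty": -0.0933,"tz": -0.12,"twist": -0.0095,"aperture": 1},
    {"tx": -0.2133,"ty": -0.12,"tz": -0.1467,"twist": -0.0159,"aperture": 1},
    {"tx": -0.2667,"ty": -0.1533,"tz": -0.1733,"twist": -0.0207,"aperture": 1},
    {"tx": -0.32,"ty": -0.1867,"tz": -0.196,"twist": -0.0255,"aperture": 1},
    {"tx": -0.3733,"ty": -0.2133,"tz": -0.196,"twist": -0.0318,"aperture": 1},
    {"tx": -0.4267,"ty": -0.2533,"tz": -0.196,"twist": -0.0366,"aperture": 1},
    {"tx": -0.48,"ty": -0.2933,"tz": -0.196,"twist": -0.0419,"aperture": 1},
    {"tx": -0.4933,"ty": -0.3533,"tz": -0.196,"twist": -0.0419,"aperture": 0.8},
    {"tx": -0.5133,"ty": -0.4133,"tz": -0.196,"twist": -0.0419,"aperture": 0.6},
    {"tx": -0.5333,"ty": -0.4733,"tz": -0.196,"twist": -0.0419,"aperture": 0.6},
    {"tx": -0.5533,"ty": -0.5333,"tz": -0.196,"twist": -0.0419,"aperture": 0.6},
    {"tx": -0.5667,"ty": -0.5933,"tz": -0.196,"twist": -0.0419,"aperture": 0.6},
    {"tx": -0.58,"ty": -0.6533,"tz": -0.196,"twist": -0.0419,"aperture": 0.6},
    {"tx": -0.5933,"ty": -0.7133,"tz": -0.1733,"twist": -0.0419,"aperture": 0.6},
    {"tx": -0.6067,"ty": -0.7733,"tz": -0.16,"twist": -0.0419,"aperture": 0.6},
    {"tx": -0.62,"ty": -0.8333,"tz": -0.1467,"twist": -0.0419,"aperture": 0.6},
    {"tx": -0.64,"ty": -0.8933,"tz": -0.1333,"twist": -0.0419,"aperture": 0.6},
    {"tx": -0.6533,"ty": -0.9333,"tz": -0.12,"twist": -0.0419,"aperture": 0.6}
  ]
}}

```text
t: 2.1
tcp_pos: [0.4335, -0.2422, 0.3427]
tool_rot: [0.045, 0.999, -0.0, -0.0]
force: [1.1, 0.0, -0.9]
finger_gap: 0.602
gripper_force: 0.0
```

```bash
python3 -c "
from h import *
go(.43,-.305,.30,-.0886)"
```

```text
d [-0.0022 -0.0628  0.0427] turn -0.0024 yaw -0.091 axis z [-1.e-04 -7.e-04 -1.e+00]
```

To row units: -0.063 m is -0.084, 0.043 m is 0.0573, -0.002 rad is -0.0003.

>>> {"op": "shift_gripper", "data": {
  "increments": [
    {"tx": -0.0027,"ty": -0.04,"tz": 0.0267,"twist": -0.0003,"aperture": 0.6},
    {"tx": -0.0027,"ty": -0.084,"tz": 0.0573,"twist": -0.0003,"aperture": 0.6},
    {"tx": -0.0027,"ty": -0.084,"tz": 0.0573,"twist": -0.0003,"aperture": 0.6},
    {"tx": -0.0027,"ty": -0.084,"tz": 0.0573,"twist": -0.0003,"aperture": 0.6},
    {"tx": -0.0027,"ty": -0.084,"tz": 0.0573,"twist": -0.0003,"aperture": 0.6}
  ]
}}

```text
t: 2.6
tcp_pos: [0.4306, -0.3014, 0.3007]
tool_rot: [0.043, 0.999, 0.0, 0.0]
force: [0.1, -0.4, 0.3]
finger_gap: 0.603
gripper_force: 0.0
```

Run:
```python
from h import *
d=snap('wrist'); print(d['s']['tcp_pos'],d['cx'],d['cy'],d['fov_y'],np.array(d['hand_eye']).round(3))
P=cloud(d);Q=P.reshape(-1,3);print(np.isfinite(Q).all())
def near(n,c,r,zl,zh):
    m=(np.abs(Q[:,:2]-c)<r).all(1)&(Q[:,2]>zl)&(Q[:,2]<zh)
    q=Q[m]; print(n,len(q)); 
    if len(q)>5:
        c=q.mean(0);v=np.linalg.svd(q-c,full_matrices=False)[2][0]
        print(c.round(4),v.round(4),'lo',np.percentile(q,2,axis=0).round(4),'hi',np.percentile(q,98,axis=0).round(4))
near('tab',[.43,-.304],.03,.166,.185)
near('plate',[.458,-.308],.03,.140,.152)
near('arm',[.375,-.3],.035,.08,.14)
near('railmid',[.467,-.24],.02,.12,.145)
save(d,'w1.png',None,1.4)
```

```text
[ 0.43061564 -0.30136057  0.30071248] 273.28653114335987 210.9707742221488 65.70646984690485 [[-0.    -0.947 -0.32   0.083]
 [ 1.     0.    -0.001 -0.   ]
 [ 0.001 -0.32   0.947 -0.12 ]
 [ 0.     0.     0.     1.   ]]
True
tab 355
[ 0.4285 -0.3063  0.1713] [ 0.9956 -0.0894  0.0287] lo [ 0.4172 -0.3113  0.1679] hi [ 0.4407 -0.3015  0.1726]
plate 1543
[ 0.4595 -0.3085  0.1443] [-0.0744 -0.9972 -0.    ] lo [ 0.4408 -0.3284  0.1409] hi [ 0.4768 -0.2888  0.1458]
arm 1728
[ 0.3741 -0.302   0.0998] [ 0.9912 -0.0892 -0.0974] lo [ 0.3413 -0.3146  0.0968] hi [ 0.4084 -0.2895  0.1165]
railmid 860
[ 0.4649 -0.2402  0.1369] [0.1143 0.9933 0.0154] lo [ 0.4569 -0.2592  0.1283] hi [ 0.4764 -0.2207  0.1403]
```

View pics/w1.png

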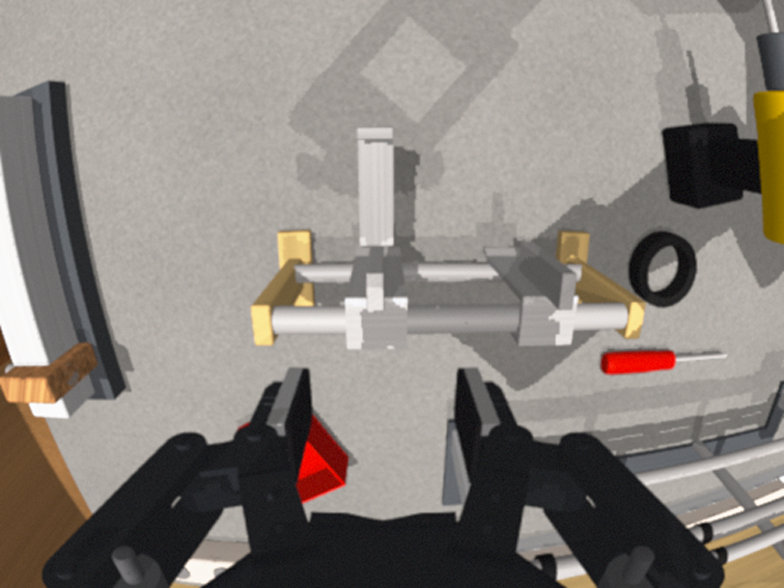

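The wrist view shows the tab at (375,290), the saddle at (376,320) and the arm running up to the tip at (375,132). The plain hanger is on the right at (546,300). I now go down onto the tab.

```bash
python3 -c "
from h import *
go(.429,-.3063,.174,-.0886)"
```

```text
d [ 0.0015 -0.0051  0.1271] turn 0.0029 yaw -0.0857 axis z [ 8.e-04 -4.e-04 -1.e+00]
```

To row units: 0.127 m is 0.1693, 0.12 m is 0.16, 0.003 rad is 0.0005.

>>> {"op": "shift_gripper", "data": {
  "increments": [
    {"tx": 0.0013,"ty": -0.0067,"tz": 0.04,"twist": 0.0005,"aperture": 0.6},
    {"tx": 0.0013,"ty": -0.0067,"tz": 0.08,"twist": 0.0005,"aperture": 0.6},
    {"tx": 0.0013,"ty": -0.0067,"tz": 0.12,"twist": 0.0005,"aperture": 0.5},
    {"tx": 0.0013,"ty": -0.0067,"tz": 0.1467,"twist": 0.0005,"aperture": 0.5},
    {"tx": 0.0013,"ty": -0.0067,"tz": 0.16,"twist": 0.0005,"aperture": 0.5},
    {"tx": 0.0013,"ty": -0.0067,"tz": 0.1693,"twist": 0.0005,"aperture": 0.5},
    {"tx": 0.0013,"ty": -0.0067,"tz": 0.1693,"twist": 0.0005,"aperture": 0.5},
    {"tx": 0.0013,"ty": -0.0067,"tz": 0.1693,"twist": 0.0005,"aperture": 0.5},
    {"tx": 0.0013,"ty": -0.0067,"tz": 0.1693,"twist": 0.0005,"aperture": 0.5}
  ],
  "force": 60
}}

```text
t: 3.55
tcp_pos: [0.4296, -0.3075, 0.1744]
tool_rot: [0.045, 0.999, -0.001, 0.001]
force: [-0.0, -0.4, 0.9]
finger_gap: 0.501
gripper_force: 0.0
```

```bash
python3 -c "
from h import *
go(.429,-.3063,.174,-.0886)"
```

```text
d [0.0008 0.0012 0.0004] turn -0.0011 yaw -0.0897 axis z [ 0.0016 -0.0017 -1.    ]
```

>>> {"op": "shift_gripper", "data": {
  "increments": [
    {"ty": 0.0013,"aperture": 0.3},
    {"ty": 0.0013,"aperture": 0.1},
    {"ty": 0.0013,"aperture": 0},
    {"ty": 0.0013,"aperture": 0},
    {"ty": 0.0013,"aperture": 0},
    {"ty": 0.0013,"aperture": 0},
    {"ty": 0.0013,"aperture": 0},
    {"ty": 0.0013,"aperture": 0}
  ],
  "force": 70
}}

```text
t: 4.35
tcp_pos: [0.4293, -0.3061, 0.1739]
tool_rot: [0.045, 0.999, -0.0, 0.0]
force: [-0.2, 1.5, 5.4]
finger_gap: 0.101
gripper_force: 70.3
```

```bash
python3 -c "
from h import *
go(.429,-.3063,.26,-.0886)"
```

```text
d [ 0.0002 -0.0003 -0.0861] turn -0.0008 yaw -0.0894 axis z [ 3.e-04 -3.e-04 -1.e+00]
```

To row units: -0.18 m is -0.24, -0.16 m is -0.2133.

>>> {"op": "shift_gripper", "data": {
  "increments": [
    {"tz": -0.0267,"aperture": 0},
    {"tz": -0.0667,"aperture": 0},
    {"tz": -0.12,"aperture": 0},
    {"tz": -0.1733,"aperture": 0},
    {"tz": -0.2133,"aperture": 0},
    {"tz": -0.24,"aperture": 0},
    {"tz": -0.24,"aperture": 0},
    {"tz": -0.24,"aperture": 0}
  ]
}}

```text
t: 5.15
tcp_pos: [0.4286, -0.3056, 0.3522]
tool_rot: [0.045, 0.999, 0.001, -0.001]
force: [0.5, 0.8, -3.8]
finger_gap: 0.099
gripper_force: 69.9
```

```bash
python3 -c "
from h import *
go(.62,-.118,.345,-.066)"
```

```text
d [-0.1737  0.204   0.0072] turn -0.024 yaw -0.09 axis z [-0.0012  0.0013 -1.    ]
```

To row units: 0.204 m is 0.272, 0.19 m is 0.2533, -0.024 rad is -0.0038.

>>> {"op": "shift_gripper", "data": {
  "increments": [
    {"tx": -0.02,"ty": 0.02,"aperture": 0},
    {"tx": -0.0533,"ty": 0.06,"aperture": 0},
    {"tx": -0.0867,"ty": 0.1,"twist": -0.0016,"aperture": 0},
    {"tx": -0.12,"ty": 0.14,"twist": -0.0016,"aperture": 0},
    {"tx": -0.1533,"ty": 0.18,"twist": -0.0032,"aperture": 0},
    {"tx": -0.1867,"ty": 0.22,"twist": -0.0038,"aperture": 0},
    {"tx": -0.2133,"ty": 0.2533,"twist": -0.0038,"aperture": 0},
    {"tx": -0.232,"ty": 0.272,"twist": -0.0038,"aperture": 0},
    {"tx": -0.232,"ty": 0.272,"twist": -0.0038,"aperture": 0},
    {"tx": -0.232,"ty": 0.272,"twist": -0.0038,"aperture": 0},
    {"tx": -0.232,"ty": 0.272,"twist": -0.0038,"aperture": 0},
    {"tx": -0.232,"ty": 0.272,"twist": -0.0038,"aperture": 0}
  ]
}}

```text
t: 6.35
tcp_pos: [0.6199, -0.1194, 0.3527]
tool_rot: [0.034, 0.999, 0.0, -0.001]
force: [0.2, 0.3, -2.2]
finger_gap: 0.099
gripper_force: 69.8
```

Create w.py:
```python
from h import *
d=snap('wrist'); s=d['s']; print(s['tcp_pos'].round(4),s['force'].round(1)); P=cloud(d); Q=P.reshape(-1,3); C=d['pixels'].reshape(-1,3).astype(int)
x=np.array([.9978,-.066,0]); yv=np.array([.066,.9978,0]); z=np.array([0,0,1.])
A=np.array([.6704,-.12,.2])
L=np.stack([(Q-A)@x,(Q-A)@yv,Q[:,2]],1)   # rack-ish frame at hook point
def st(n,m):
    q=L[m]; print(n,len(q),end=' ')
    if len(q)>5:
        from scipy.optimize import least_squares
        print(q.mean(0).round(4),'lo',np.percentile(q,3,axis=0).round(4),'hi',np.percentile(q,97,axis=0).round(4))
    else: print()
    return q
from scipy.optimize import least_squares
def cyl(n,m,r):
    q=st(n,m)
    if len(q)<30: return
    f=lambda p:np.hypot(q[:,0]-p[0]-p[2]*q[:,1],q[:,2]-p[1])-r
    p=least_squares(f,[q[:,0].mean(),q[:,2].mean()-r/2,0],loss='soft_l1',f_scale=.001).x; print('  axis x at y=0, z, slope',p.round(4))
inx=np.abs(L[:,0])<.025
cyl('rail',inx&(L[:,1]>-.06)&(L[:,1]<.035)&(L[:,2]>.185)&(L[:,2]<.222),.01)
cyl('upper',inx&(L[:,1]>.06)&(L[:,1]<.24)&(L[:,2]>.222)&(L[:,2]<.25),.008)
dark=C.sum(1)<130
st('mark upper',inx&dark&(L[:,1]>.06)&(L[:,1]<.22)&(L[:,2]>.222)&(L[:,2]<.25))
st('mark rail',inx&dark&(L[:,1]>.06)&(L[:,1]<.22)&(L[:,2]>.185)&(L[:,2]<.22))
st('collar',inx&dark&(L[:,1]>-.1)&(L[:,1]<-.05)&(L[:,2]>.185)&(L[:,2]<.22))
```

```bash
python3 w.py; python3 -c "
from h import *
save(load('wrist'),'w2.png',None,1.4)"
```

```text
[ 0.6199 -0.1194  0.3527] [ 0.2  0.3 -2.2]
rail 889 [-0.0009 -0.0243  0.2067] lo [-0.0073 -0.0587  0.1993] hi [0.0094 0.034  0.2103]
  axis x at y=0, z, slope [ 0.0028  0.1996 -0.0018]
upper 3064 [0.001  0.1435 0.237 ] lo [-0.0056  0.063   0.2302] hi [0.0185 0.2337 0.2403]
  axis x at y=0, z, slope [0.002  0.2317 0.007 ]
mark upper 214 [-0.0016  0.0925  0.2377] lo [-0.0065  0.0876  0.2302] hi [0.0064 0.0976 0.2414]
mark rail 172 [-0.0037  0.0927  0.2072] lo [-0.0087  0.0878  0.2006] hi [0.0027 0.0979 0.2111]
collar 230 [-0.0032 -0.069   0.2085] lo [-0.011  -0.0743  0.1993] hi [ 0.0101 -0.0639  0.2143]
```

View pics/w2.png

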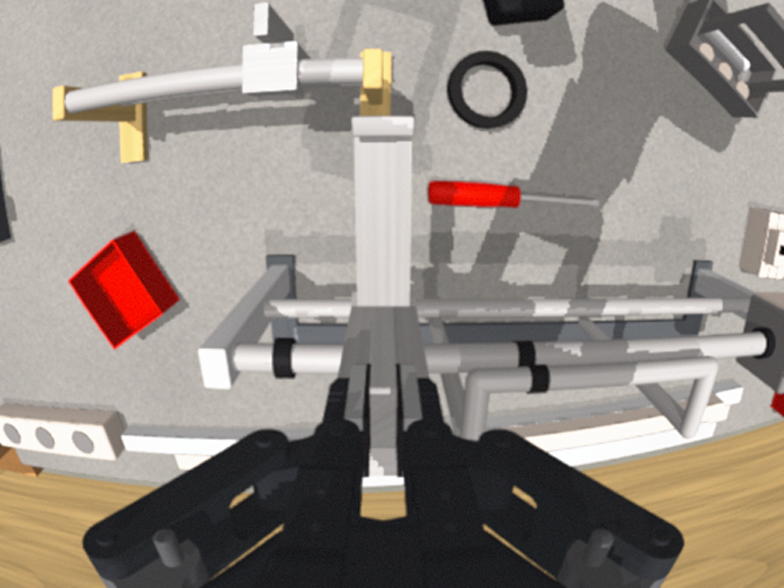

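Create a.py:
```python
from h import *
d=load('wrist');s=d['s'];R=Ro.from_quat(s['tool_rot']).as_matrix()
Q=(cloud(d).reshape(-1,3)-s['tcp_pos'])@R  # tool frame; hanger x ~ -tool x
h=np.stack([-Q[:,0],Q[:,1],-Q[:,2]],1)+[-.033,0,.044]   # nominal hanger frame
m=(np.abs(h[:,1])<.02)&(h[:,0]<-.06)&(h[:,0]>-.115)&(h[:,2]>-.05)&(h[:,2]<-.01)
q=h[m];pz=np.polyfit(q[:,0],q[:,2],1);print('arm slope',pz[0].round(4),'z at -94',np.polyval(pz,-.094).round(4),'y edges',np.percentile(q[:,1],[1,99]).round(4))
for a in(-.07,-.11):
    k=q[np.abs(q[:,0]-a)<.006];print(a,np.percentile(k[:,1],[2,98]).mean().round(4))
m=(np.abs(h[:,1])<.02)&(h[:,2]>-.02)&(h[:,2]<-.005)&(h[:,0]<-.115)&(h[:,0]>-.14);print('tip x',np.percentile(h[m][:,0],[2,98]).round(4))
```

```bash
python3 a.py; python3 -c "
from h import *
go(.6433,-.1182,.352,-.066)"
```

```text
arm slope -0.0547 z at -94 -0.0304 y edges [-0.0123  0.0112]
-0.07 -0.0004
-0.11 -0.0007
tip x [-0.1283 -0.1212]
d [-0.0231  0.0028  0.001 ] turn -0.0013 yaw -0.0673 axis z [-8.e-04  1.e-04 -1.e+00]
```

To row units: 0.06 m is 0.08, -0.022 m is -0.0293, -0.001 rad is -0.0002.

>>> {"op": "shift_gripper", "data": {
  "increments": [
    {"tx": -0.0133,"ty": 0.004,"twist": -0.0002,"aperture": 0},
    {"tx": -0.0293,"ty": 0.004,"twist": -0.0002,"aperture": 0},
    {"tx": -0.0293,"ty": 0.004,"twist": -0.0002,"aperture": 0},
    {"tx": -0.0293,"ty": 0.004,"tz": 0.0267,"twist": -0.0002,"aperture": 0},
    {"tx": -0.0293,"ty": 0.004,"tz": 0.0467,"twist": -0.0002,"aperture": 0},
    {"tx": -0.0293,"ty": 0.004,"tz": 0.0667,"twist": -0.0002,"aperture": 0},
    {"tx": -0.0293,"ty": 0.004,"tz": 0.08,"twist": -0.0002,"aperture": 0},
    {"tx": -0.0293,"ty": 0.004,"tz": 0.08,"twist": -0.0002,"aperture": 0},
    {"tx": -0.0293,"ty": 0.004,"tz": 0.08,"twist": -0.0002,"aperture": 0}
  ]
}}

```text
t: 7.3
tcp_pos: [0.6431, -0.1171, 0.2937]
tool_rot: [0.032, 0.999, -0.0, 0.0]
force: [0.3, 0.6, -2.3]
finger_gap: 0.098
gripper_force: 69.7
```

```bash
python3 w.py; python3 a.py;python3 -c "
from h import *
go(.6428,-.1182,.2455,-.066)"
```

```text
[ 0.6431 -0.1171  0.2937] [ 0.3  0.6 -2.3]
rail 2571 [-0.0057 -0.0165  0.206 ] lo [-0.0154 -0.0578  0.1894] hi [0.0087 0.0327 0.2191]
  axis x at y=0, z, slope [-0.0059  0.2001 -0.1839]
upper 4316 [0.0005 0.1392 0.237 ] lo [-0.0056  0.0633  0.23  ] hi [0.0172 0.2326 0.2404]
  axis x at y=0, z, slope [0.002  0.2317 0.0073]
mark upper 340 [-0.0015  0.0925  0.2378] lo [-0.0065  0.0875  0.231 ] hi [0.0064 0.0977 0.2413]
mark rail 293 [-0.0032  0.0926  0.2074] lo [-0.0085  0.0876  0.1994] hi [0.0042 0.0976 0.2114]
collar 384 [-0.0031 -0.0686  0.2085] lo [-0.0112 -0.0743  0.1984] hi [ 0.0104 -0.0639  0.2142]
arm slope -0.0539 z at -94 -0.0304 y edges [-0.0124  0.0112]
-0.07 -0.0004
-0.11 -0.0007
tip x [-0.1284 -0.1212]
d [ 0.0006 -0.001   0.0487] turn 0.0011 yaw -0.0649 axis z [ 1.6e-03 -6.0e-04 -1.0e+00]
```

To row units: 0.048 m is 0.064, 0.047 m is 0.0627.

>>> {"op": "shift_gripper", "data": {
  "increments": [
    {"ty": -0.0013,"tz": 0.0133,"aperture": 0},
    {"ty": -0.0013,"tz": 0.0267,"aperture": 0},
    {"ty": -0.0013,"tz": 0.04,"aperture": 0},
    {"ty": -0.0013,"tz": 0.0467,"aperture": 0},
    {"ty": -0.0013,"tz": 0.0533,"aperture": 0},
    {"ty": -0.0013,"tz": 0.0587,"aperture": 0},
    {"ty": -0.0013,"tz": 0.0627,"aperture": 0},
    {"ty": -0.0013,"tz": 0.064,"aperture": 0},
    {"ty": -0.0013,"tz": 0.064,"aperture": 0},
    {"ty": -0.0013,"tz": 0.064,"aperture": 0}
  ]
}}

```text
t: 8.35
tcp_pos: [0.643, -0.118, 0.2456]
tool_rot: [0.032, 0.999, -0.0, 0.0]
force: [0.6, 0.3, -2.8]
finger_gap: 0.101
gripper_force: 69.8
```

```bash
python3 -c "
from h import *
d=snap('wrist');save(d,'w3.png',None,1.4);print(d['s']['force'],d['s']['tcp_pos'])"; python3 a.py
```

```text
[ 0.58763614  0.32261172 -2.79437993] [ 0.64304473 -0.11803592  0.2456258 ]
arm slope -0.0547 z at -94 -0.0304 y edges [-0.0124  0.0112]
-0.07 -0.0004
-0.11 -0.0006
tip x [-0.1283 -0.1212]
```

View pics/w3.png

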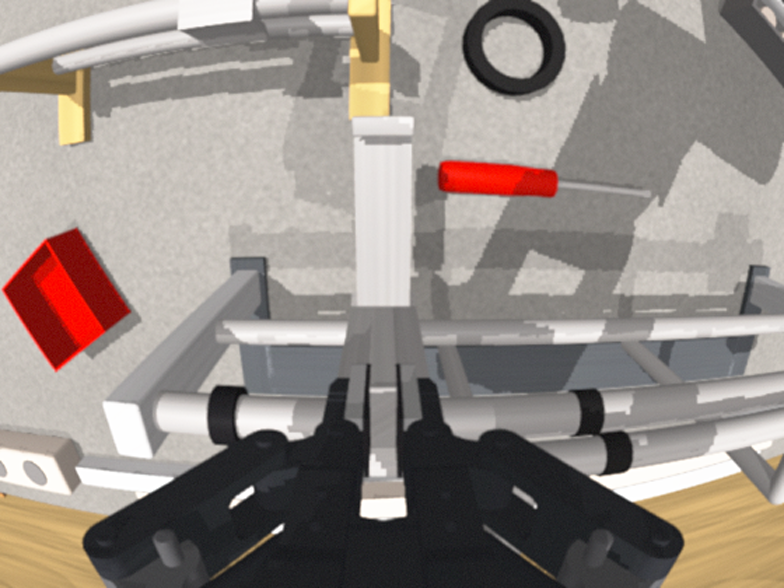

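The hanger is over the rail at (400,400), with no contact force. The tape bands are at (590,410) and (618,452), the conduit's end is to the right of the hanger. I slide it now.

To row units: 0.093 m is 0.124, 0.065 m is 0.0867.

>>> {"op": "shift_gripper", "data": {
  "increments": [
    {"ty": 0.0067,"aperture": 0},
    {"ty": 0.02,"aperture": 0},
    {"ty": 0.0333,"aperture": 0},
    {"ty": 0.0467,"aperture": 0},
    {"ty": 0.06,"aperture": 0},
    {"ty": 0.0733,"aperture": 0},
    {"ty": 0.0867,"aperture": 0},
    {"ty": 0.1,"aperture": 0},
    {"ty": 0.1107,"aperture": 0},
    {"ty": 0.1187,"aperture": 0},
    {"ty": 0.124,"aperture": 0},
    {"ty": 0.124,"aperture": 0},
    {"ty": 0.124,"aperture": 0},
    {"ty": 0.124,"aperture": 0}
  ]
}}

```text
t: 9.8
tcp_pos: [0.6489, -0.0256, 0.2453]
tool_rot: [0.033, 0.999, -0.0, 0.0]
force: [0.4, -0.1, -3.1]
finger_gap: 0.099
gripper_force: 69.8
```

```bash
python3 w.py; python3 a.py; python3 -c "
from h import *
p=manip.sense()['tcp_pos']-[.6704,-.12,.2];print('tcp L',p@[.9978,-.066,0],p@[.066,.9978,0])"
```

```text
[ 0.6489 -0.0256  0.2453] [ 0.4 -0.1 -3.1]
rail 3568 [-0.0018 -0.0083  0.2064] lo [-0.0073 -0.0562  0.1982] hi [0.0075 0.0325 0.2102]
  axis x at y=0, z, slope [ 0.0029  0.1997 -0.0012]
upper 4365 [-0.001   0.1759  0.2368] lo [-0.0209  0.0886  0.2287] hi [0.0203 0.2354 0.243 ]
  axis x at y=0, z, slope [-0.0026  0.232   0.0303]
mark upper 574 [-0.0017  0.0925  0.2381] lo [-0.0066  0.0877  0.2321] hi [0.0059 0.0976 0.2413]
mark rail 0 
collar 479 [-0.0035 -0.0674  0.2077] lo [-0.0111 -0.0738  0.1946] hi [ 0.0111 -0.0631  0.2141]
arm slope -0.0535 z at -94 -0.0304 y edges [-0.0124  0.0112]
-0.07 -0.0004
-0.11 -0.0006
tip x [-0.1284 -0.1212]
tcp L -0.02771296794279527 0.09275744985844284
```

To row units: -0.11 m is -0.1467, -0.09 m is -0.12.

>>> {"op": "shift_gripper", "data": {
  "increments": [
    {"tz": 0.0013,"aperture": 0},
    {"tz": 0.002,"aperture": 0},
    {"tz": 0.002,"aperture": 0},
    {"tz": 0.002,"aperture": 0.15},
    {"tz": 0.002,"aperture": 0.25},
    {"tz": 0.002,"aperture": 0.4},
    {"tz": 0.002,"aperture": 0.4},
    {"tz": 0.002,"aperture": 0.4},
    {"tz": -0.0133,"aperture": 0.4},
    {"tz": -0.04,"aperture": 0.4},
    {"tz": -0.08,"aperture": 0.4},
    {"tz": -0.12,"aperture": 0.4},
    {"tz": -0.1467,"aperture": 0.4},
    {"tz": -0.1467,"aperture": 0.4}
  ]
}}

```text
t: 11.25
tcp_pos: [0.6507, -0.0255, 0.3603]
tool_rot: [0.032, 0.999, -0.001, 0.005]
force: [0.4, -0.0, 0.7]
finger_gap: 0.399
gripper_force: 0.0
```

Create b.py:
```python
from h import *
d=snap('wrist');P=cloud(d);Q=P.reshape(-1,3)
A=np.array([.6704,-.12,.2]);x=np.array([.9978,-.066,0]);y=np.array([.066,.9978,0])
L=np.stack([(Q-A)@x-.0028,(Q-A)@y-.0926,Q[:,2]-.2],1)  # rack frame at mark
m=(np.abs(L[:,1])<.04)
def st(n,k):
    q=L[m&k];print(n,len(q),*(np.percentile(q,[2,50,98],axis=0).round(4).tolist() if len(q) else []));return q
st('tab',(L[:,2]>.034)&(L[:,2]<.05)&(L[:,0]<-.015)&(L[:,0]>-.06))
q=st('arm',(L[:,0]<-.06)&(L[:,0]>-.115)&(L[:,2]>-.05)&(L[:,2]<-.01));
if len(q): print('slope,z(-94)',np.polyfit(q[:,0],q[:,2],1).round(4),np.polyval(np.polyfit(q[:,0],q[:,2],1),-.094).round(4))
st('tip',(L[:,2]>-.022)&(L[:,2]<0)&(L[:,0]<-.115)&(L[:,0]>-.14))
```

```bash
python3 b.py
```

```text
tab 390 [-0.0431, -0.0044, 0.036] [-0.0326, 0.0003, 0.0407] [-0.02, 0.005, 0.0423]
arm 1436 [-0.114, -0.0121, -0.0343] [-0.088, -0.0007, -0.0323] [-0.0614, 0.0109, -0.0304]
slope,z(-94) [-0.0375 -0.0356] -0.0321
tip 216 [-0.1249, -0.0123, -0.0168] [-0.1217, -0.0007, -0.0152] [-0.1185, 0.0108, -0.0139]
```

Run:
```python
from h import *
print(manip.sense()['q'].round(3)); go(.42,.294,.33,-.582+np.pi/2)
Q=cloud(load('top')).reshape(-1,3)
m=(Q[:,0]>.12)&(Q[:,0]<.47)&(abs(Q[:,1]-.03)<.12)&(Q[:,2]>.05)&(Q[:,2]<.22)
print('drill',np.percentile(Q[m],[1,99],axis=0).round(3))
```

```text
[-0.21   0.471  1.236  0.     1.431 -1.717]
d [0.2499 0.3038 0.0263] turn -1.0535 yaw -0.0647 axis z [ 0.0045 -0.001  -1.    ]
drill [[ 0.224 -0.005  0.052]
 [ 0.415  0.062  0.187]]
```

To row units: 0.304 m is 0.4053, 0.25 m is 0.3333, 2.088 rad is 0.3323.

>>> {"op": "shift_gripper", "data": {
  "increments": [
    {"tx": 0.0133,"ty": 0.0133,"twist": 0.0207,"aperture": 0.8},
    {"tx": 0.04,"ty": 0.04,"twist": 0.0414,"aperture": 0.8},
    {"tx": 0.0667,"ty": 0.0667,"twist": 0.0637,"aperture": 0.8},
    {"tx": 0.0933,"ty": 0.1067,"twist": 0.0844,"aperture": 0.8},
    {"tx": 0.12,"ty": 0.1467,"twist": 0.1066,"aperture": 0.8},
    {"tx": 0.1467,"ty": 0.1867,"twist": 0.1273,"aperture": 0.8},
    {"tx": 0.1733,"ty": 0.22,"twist": 0.1496,"aperture": 0.8},
    {"tx": 0.2,"ty": 0.2533,"twist": 0.1719,"aperture": 0.8},
    {"tx": 0.2333,"ty": 0.2867,"twist": 0.1942,"aperture": 0.8},
    {"tx": 0.26,"ty": 0.32,"tz": 0.0133,"twist": 0.2165,"aperture": 0.8},
    {"tx": 0.2867,"ty": 0.3533,"tz": 0.0133,"twist": 0.2387,"aperture": 0.8},
    {"tx": 0.3067,"ty": 0.38,"tz": 0.0267,"twist": 0.261,"aperture": 0.8},
    {"tx": 0.3267,"ty": 0.4,"tz": 0.0347,"twist": 0.2833,"aperture": 0.8},
    {"tx": 0.3333,"ty": 0.4053,"tz": 0.0347,"twist": 0.3056,"aperture": 0.8},
    {"tx": 0.3333,"ty": 0.4053,"tz": 0.0347,"twist": 0.3263,"aperture": 0.8},
    {"tx": 0.3333,"ty": 0.4053,"tz": 0.0347,"twist": 0.3323,"aperture": 0.8},
    {"tx": 0.3333,"ty": 0.4053,"tz": 0.0347,"twist": 0.3323,"aperture": 0.8},
    {"tx": 0.3333,"ty": 0.4053,"tz": 0.0347,"twist": 0.3323,"aperture": 0.8},
    {"tx": 0.3333,"ty": 0.4053,"tz": 0.0347,"twist": 0.3323,"aperture": 0.8}
  ]
}}

```text
t: 13.2
tcp_pos: [0.4188, 0.2942, 0.3287]
tool_rot: [0.88, 0.475, -0.001, -0.0]
force: [-0.2, -0.2, -0.1]
finger_gap: 0.804
gripper_force: 0.0
```

Create c.py:
```python
from h import *
d=snap('wrist');Q=cloud(d).reshape(-1,3);s=d['s'];print(s['tcp_pos'],s['q'].round(2))
m=(np.hypot(Q[:,0]-.42,Q[:,1]-.294)<.075)&(Q[:,2]>.148)&(Q[:,2]<.165);q=Q[m]
r=cv2.minAreaRect((q[:,:2]*1000).astype(np.float32));print(len(q),r,np.percentile(q[:,2],[5,50,95]).round(4),q.mean(0).round(4))
v=np.linalg.svd(q[:,:2]-q[:,:2].mean(0),full_matrices=False)[2][0];v*=np.sign(v[1]);yaw=np.arctan2(-v[0],v[1]);print('yaw',yaw)
e=(q[:,:2]-q[:,:2].mean(0))@np.array([[v[0],v[1]],[v[1],-v[0]]]).T
print(np.percentile(e,[1,99],axis=0)); save(d,'w4.png',None,1.4)
c=np.array(r[0])/1000; go(c[0],c[1],.156,yaw+np.pi/2,s)
```

```bash
python3 c.py
```

```text
[0.4188445  0.29418183 0.32874989] [0.39 0.29 1.61 0.   1.24 0.98]
1473 ((420.1201171875, 297.66802978515625), (115.36824798583984, 11.387492179870605), 56.9403076171875) [0.1522 0.1535 0.1547] [0.4221 0.3003 0.1535]
yaw -0.5753018130294649
[[-0.05929597 -0.005743  ]
 [ 0.05356674  0.0055189 ]]
d [ 0.0038 -0.0007  0.1727] turn -0.0063 yaw -2.1524 axis z [-1.1e-03 -5.0e-04 -1.0e+00]
```

View pics/w4.png

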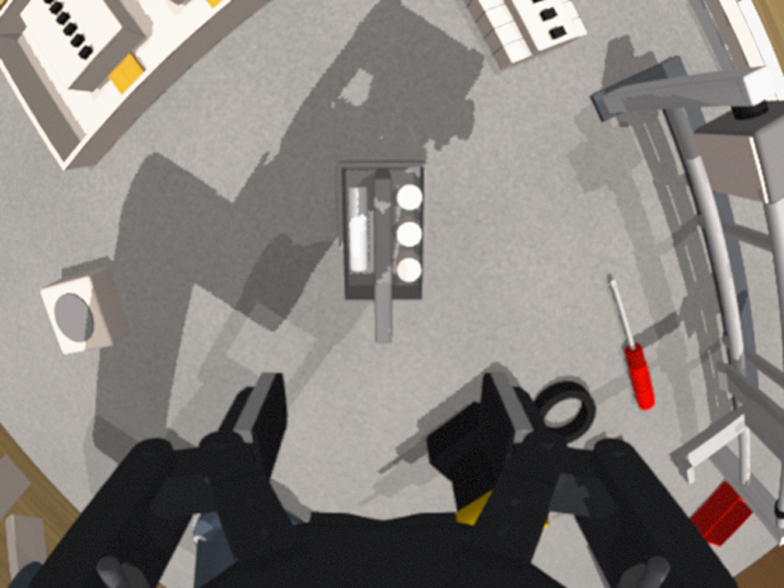

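The wrist view shows the caddy centred between the fingers' lines, its bar running vertically at column 383 from row 170 to 340. The hanger on the rack is at (720,440). I go down and grip the bar.

To row units: 0.173 m is 0.2307, 0.17 m is 0.2267, -0.006 rad is -0.001.

>>> {"op": "shift_gripper", "data": {
  "increments": [
    {"tx": 0.0053,"ty": -0.0013,"tz": 0.04,"twist": -0.001,"aperture": 0.8},
    {"tx": 0.0053,"ty": -0.0013,"tz": 0.0933,"twist": -0.001,"aperture": 0.7},
    {"tx": 0.0053,"ty": -0.0013,"tz": 0.1467,"twist": -0.001,"aperture": 0.6},
    {"tx": 0.0053,"ty": -0.0013,"tz": 0.1867,"twist": -0.001,"aperture": 0.5},
    {"tx": 0.0053,"ty": -0.0013,"tz": 0.2133,"twist": -0.001,"aperture": 0.4},
    {"tx": 0.0053,"ty": -0.0013,"tz": 0.2267,"twist": -0.001,"aperture": 0.4},
    {"tx": 0.0053,"ty": -0.0013,"tz": 0.2307,"twist": -0.001,"aperture": 0.4},
    {"tx": 0.0053,"ty": -0.0013,"tz": 0.2307,"twist": -0.001,"aperture": 0.4},
    {"tx": 0.0053,"ty": -0.0013,"tz": 0.2307,"twist": -0.001,"aperture": 0.2},
    {"tx": 0.0053,"ty": -0.0013,"tz": 0.2307,"twist": -0.001,"aperture": 0.0},
    {"tx": 0.0053,"ty": -0.0013,"tz": 0.2307,"twist": -0.001,"aperture": 0.0},
    {"tx": 0.0053,"ty": -0.0013,"tz": 0.2307,"twist": -0.001,"aperture": 0.0},
    {"tx": 0.0053,"ty": -0.0013,"tz": 0.2307,"twist": -0.001,"aperture": 0.0},
    {"tx": 0.0053,"ty": -0.0013,"tz": 0.2307,"twist": -0.001,"aperture": 0.0}
  ],
  "force": 90
}}

```text
t: 14.65
tcp_pos: [0.4214, 0.2985, 0.1577]
tool_rot: [0.879, 0.477, 0.001, 0.0]
force: [0.5, -1.3, 6.5]
finger_gap: 0.115
gripper_force: 89.5
```

Run:
```python
from h import *
s=manip.sense();R=np.array([[.9978,.066],[-.066,.9978]]);x=np.array([.9978,-.066]);y=np.array([.066,.9978])
M=np.array([.6704,-.12])+.0028*x+.0926*y;print('mark',M)
# bar bottom z = tcp z - (.1555-.110)
for lx in(-.165,-.092):
  p=M+lx*x; print(lx,p)
  go(*p,.156+.1,-.066-np.pi/2)
```

```text
mark [ 0.67930544 -0.02778852]
-0.165 [ 0.51466844 -0.01689852]
d [-0.2135  0.2502 -0.0983] turn -0.5099 yaw -2.1467 axis z [ 2.9e-03  9.0e-04 -1.0e+00]
-0.092 [ 0.58750784 -0.02171652]
d [-0.1779  0.3139 -0.0981] turn -0.5099 yaw -2.1467 axis z [ 2.9e-03  9.0e-04 -1.0e+00]
```

Units first: shifts go in shares of 0.75 m and turns go in shares of 2 pi rad. So 0.25 m is 0.3333, -0.05 m is -0.0667, -0.05 rad is -0.008.

>>> {"op": "shift_gripper", "data": {
  "increments": [
    {"tz": -0.0133,"aperture": 0},
    {"tz": -0.04,"aperture": 0},
    {"tz": -0.08,"aperture": 0},
    {"tz": -0.1333,"aperture": 0},
    {"tz": -0.1733,"aperture": 0},
    {"tx": -0.0027,"ty": 0.0267,"tz": -0.1867,"twist": -0.008,"aperture": 0},
    {"tx": -0.0067,"ty": 0.0667,"tz": -0.1867,"twist": -0.0191,"aperture": 0},
    {"tx": -0.0107,"ty": 0.1067,"tz": -0.1867,"twist": -0.0318,"aperture": 0},
    {"tx": -0.016,"ty": 0.1467,"tz": -0.1867,"twist": -0.0446,"aperture": 0},
    {"tx": -0.0333,"ty": 0.18,"tz": -0.1867,"twist": -0.0573,"aperture": 0},
    {"tx": -0.0667,"ty": 0.2,"tz": -0.1867,"twist": -0.0684,"aperture": 0},
    {"tx": -0.1067,"ty": 0.224,"tz": -0.1867,"twist": -0.078,"aperture": 0},
    {"tx": -0.1467,"ty": 0.2493,"tz": -0.1867,"twist": -0.0812,"aperture": 0},
    {"tx": -0.1867,"ty": 0.2733,"tz": -0.1867,"twist": -0.0812,"aperture": 0},
    {"tx": -0.2267,"ty": 0.2973,"tz": -0.1867,"twist": -0.0812,"aperture": 0},
    {"tx": -0.26,"ty": 0.3187,"tz": -0.1867,"twist": -0.0812,"aperture": 0},
    {"tx": -0.28,"ty": 0.3307,"tz": -0.1867,"twist": -0.0812,"aperture": 0},
    {"tx": -0.2847,"ty": 0.3333,"tz": -0.1867,"twist": -0.0812,"aperture": 0},
    {"tx": -0.2847,"ty": 0.3333,"tz": -0.1867,"twist": -0.0812,"aperture": 0},
    {"tx": -0.2847,"ty": 0.3333,"tz": -0.1867,"twist": -0.0812,"aperture": 0}
  ]
}}

```text
t: 16.65
tcp_pos: [0.5133, -0.0159, 0.2961]
tool_rot: [0.73, 0.684, 0.0, -0.001]
force: [-0.3, 0.6, -4.8]
finger_gap: 0.117
gripper_force: 88.2
```

Run:
```python
from h import *
go(.5147,-.0169,.243,-.066-np.pi/2)
d=snap('scene'); save(d,'s2.png',(130,150,430,375),2.6)
```

```text
d [-0.001   0.0015  0.0531] turn 0.0005 yaw -1.6363 axis z [-0.001   0.0011 -1.    ]
```

View pics/s2.png

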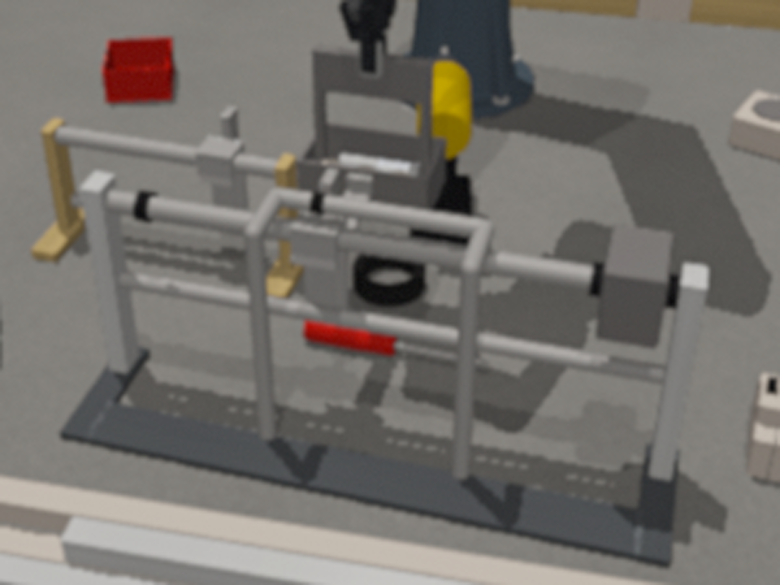

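The hanger hangs at the mark at (325,240) in the crop. The caddy is held upright in front of it at (375,130), level. I back off first so the box clears the tip going down, then come in under it.

To row units: 0.053 m is 0.0707, 0.04 m is 0.0533.

>>> {"op": "shift_gripper", "data": {
  "increments": [
    {"tx": -0.0013,"ty": -0.02,"aperture": 0},
    {"tx": -0.0013,"ty": -0.04,"aperture": 0},
    {"tx": -0.0013,"ty": -0.04,"tz": 0.0133,"aperture": 0},
    {"tx": -0.0013,"ty": -0.04,"tz": 0.0333,"aperture": 0},
    {"tx": -0.0013,"ty": -0.04,"tz": 0.0533,"aperture": 0},
    {"tx": -0.0013,"ty": -0.04,"tz": 0.0667,"aperture": 0},
    {"tx": -0.0013,"ty": -0.04,"tz": 0.0707,"aperture": 0},
    {"tx": -0.0013,"ty": -0.04,"tz": 0.0707,"aperture": 0},
    {"tx": -0.0013,"ty": -0.04,"tz": 0.0707,"aperture": 0},
    {"tx": -0.0013,"ty": -0.04,"tz": 0.0707,"aperture": 0}
  ]
}}

```text
t: 17.7
tcp_pos: [0.4844, -0.0161, 0.2439]
tool_rot: [0.73, 0.683, 0.0, 0.001]
force: [0.7, -0.7, -4.0]
finger_gap: 0.114
gripper_force: 88.2
```

Run:
```python
from h import *
go(.5875,-.0217,.243,-.066-np.pi/2)
d=snap('top');Q=cloud(d).reshape(-1,3)
A=np.array([.6793,-.0278,.2]);L=np.stack([(Q-A)@[.9978,-.066,0],(Q-A)@[.066,.9978,0],Q[:,2]-.2],1)
def st(n,k):
    q=L[k];print(n,len(q),*(np.percentile(q,[2,50,98],axis=0).round(4).tolist() if len(q) else []))
i=(abs(L[:,1])<.09)&(L[:,0]<-.14)&(L[:,0]>-.26)
st('bar top',i&(L[:,2]>.02)&(L[:,2]<.05)&(abs(L[:,1])>.035));st('rim',i&(L[:,2]>-.08)&(L[:,2]<-.05))
st('tip',(abs(L[:,1])<.03)&(L[:,0]<-.11)&(L[:,0]>-.14)&(L[:,2]>-.025)&(L[:,2]<0))
save(d,'t2.png',(200,110,440,290),3.2)
w=snap('wrist');save(w,'w5.png',None,1.4)
```

```text
d [0.0012 0.1032 0.0011] turn 0.0001 yaw -1.6367 axis z [ 1.6e-03 -4.0e-04 -1.0e+00]
bar top 0
rim 73 [-0.2367, -0.0451, -0.0788] [-0.2344, 0.0441, -0.0648] [-0.209, 0.0622, -0.0605]
tip 0
```

View pics/w5.png

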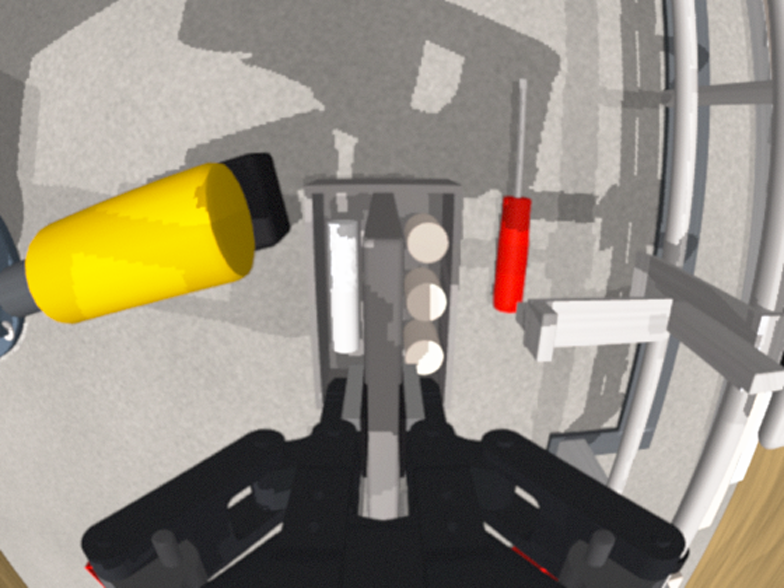

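The bar is straight in the fingers at column 385, and the arm's tip is to the right at (538,325). I check heights and the lateral offset from this picture's cloud.

Run:
```python
from h import *
d=load('wrist');Q=cloud(d).reshape(-1,3)
A=np.array([.6793,-.0278,.2]);L=np.stack([(Q-A)@[.9978,-.066,0],(Q-A)@[.066,.9978,0],Q[:,2]-.2],1)
def st(n,k):
    q=L[k];print(n,len(q),*(np.percentile(q,[2,50,98],axis=0).round(4).tolist() if len(q) else []));return q
i=(abs(L[:,1])<.1)&(L[:,0]<-.15)&(L[:,0]>-.26)
st('bar top',i&(L[:,2]>.03)&(L[:,2]<.05)&(L[:,1]>.03));st('rim',i&(L[:,2]>-.08)&(L[:,2]<-.05))
st('tip',(abs(L[:,1])<.03)&(L[:,0]<-.11)&(L[:,0]>-.14)&(L[:,2]>-.025)&(L[:,2]<0))
q=st('arm',(abs(L[:,1])<.03)&(L[:,0]<-.06)&(L[:,0]>-.115)&(L[:,2]>-.045)&(L[:,2]<-.02));print(np.polyfit(q[:,0],q[:,2],1))
st('tab',(abs(L[:,1])<.03)&(L[:,0]<-.015)&(L[:,0]>-.06)&(L[:,2]>.03)&(L[:,2]<.05))
p=d['s']['tcp_pos']-A;print('tcp',p@[.9978,-.066,0],p@[.066,.9978,0],p[2])
```

```text
bar top 1908 [-0.2018, 0.0307, 0.033] [-0.1959, 0.0441, 0.0395] [-0.1903, 0.0554, 0.0409]
rim 5290 [-0.2356, -0.0599, -0.0786] [-0.1746, 0.013, -0.0681] [-0.1566, 0.0623, -0.063]
tip 605 [-0.1264, -0.011, -0.0243] [-0.1237, 0.0016, -0.0157] [-0.1184, 0.012, -0.0142]
arm 2088 [-0.1115, -0.0116, -0.0362] [-0.088, 0.0015, -0.0324] [-0.0613, 0.0122, -0.0309]
[-0.03364686 -0.03550109]
tab 675 [-0.0434, -0.0044, 0.0304] [-0.036, 0.0021, 0.0395] [-0.0208, 0.0054, 0.0418]
tcp -0.19534363599595989 -0.001148566861756288 0.04391266504271374
```

To row units: 0.106 m is 0.1413, 0.001 m is 0.0013.

>>> {"op": "shift_gripper", "data": {
  "increments": [
    {"tx": 0.0013,"ty": 0.0133,"aperture": 0},
    {"tx": 0.0013,"ty": 0.0333,"aperture": 0},
    {"tx": 0.0013,"ty": 0.0533,"aperture": 0},
    {"tx": 0.0013,"ty": 0.0733,"aperture": 0},
    {"tx": 0.0013,"ty": 0.0933,"aperture": 0},
    {"tx": 0.0013,"ty": 0.1133,"aperture": 0},
    {"tx": 0.0013,"ty": 0.1293,"aperture": 0},
    {"tx": 0.0013,"ty": 0.1387,"aperture": 0},
    {"tx": 0.0013,"ty": 0.1413,"aperture": 0},
    {"tx": 0.0013,"ty": 0.1413,"aperture": 0},
    {"tx": 0.0013,"ty": 0.1413,"tz": 0.0107,"aperture": 0},
    {"tx": 0.0013,"ty": 0.1413,"tz": 0.0213,"aperture": 0},
    {"tx": 0.0013,"ty": 0.1413,"tz": 0.0293,"aperture": 0},
    {"tx": 0.0013,"ty": 0.1413,"tz": 0.0333,"aperture": 0},
    {"tx": 0.0013,"ty": 0.1413,"tz": 0.036,"aperture": 0},
    {"tx": 0.0013,"ty": 0.1413,"tz": 0.036,"aperture": 0},
    {"tx": 0.0013,"ty": 0.1413,"tz": 0.036,"aperture": 0}
  ]
}}

```text
t: 19.5
tcp_pos: [0.5899, -0.022, 0.2165]
tool_rot: [0.73, 0.683, 0.0, 0.0]
force: [-0.0, 0.7, -4.5]
finger_gap: 0.114
gripper_force: 88.2
```

Run:
```python
from h import *
A=np.array([.6793,-.0278,.2]);p=manip.sense()['tcp_pos']-A;print('tcp',p@[.9978,-.066,0],p@[.066,.9978,0],p[2])
```

```text
tcp -0.08963505008413576 -9.340981258742099e-05 0.016497620809163727
```

To row units: 0.002 m is 0.0027, 0.001 m is 0.0013.

>>> {"op": "shift_gripper", "data": {
  "increments": [
    {"tz": 0.0013,"aperture": 0},
    {"tz": 0.0013,"aperture": 0},
    {"tz": 0.0027,"aperture": 0},
    {"tz": 0.0027,"aperture": 0},
    {"tz": 0.0027,"aperture": 0}
  ]
}}

```text
t: 20.0
tcp_pos: [0.5896, -0.022, 0.2143]
tool_rot: [0.73, 0.683, -0.0, -0.0]
force: [1.2, -0.2, -4.0]
finger_gap: 0.117
gripper_force: 88.2
```

Run:
```python
from h import *
d=snap('wrist');save(d,'w6.png',None,1.4)
```

```text
(no output)
```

View pics/w6.png

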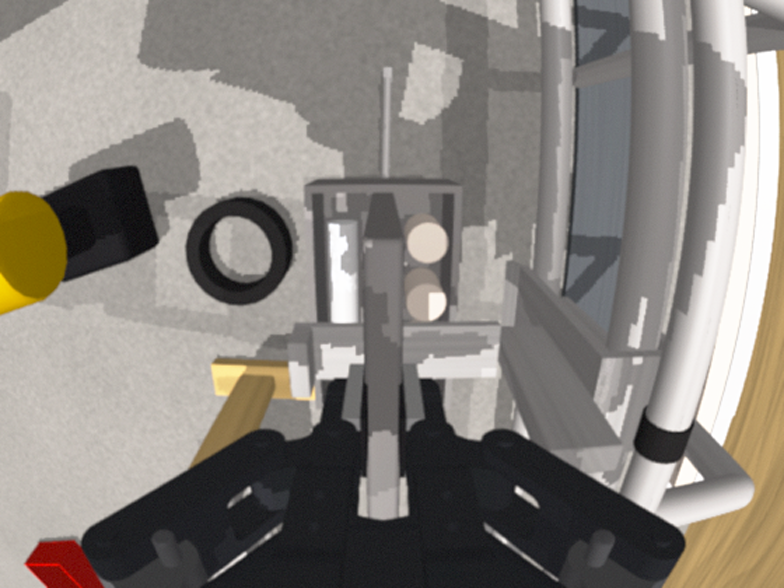

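The bar (column 385) is over the arm, between the tip (300,360) and the tab (560,380). It is not bearing yet, so I lower a little more.

To row units: 0.001 m is 0.0013.

>>> {"op": "shift_gripper", "data": {
  "increments": [
    {"tz": 0.0013,"aperture": 0},
    {"tz": 0.0013,"aperture": 0},
    {"tz": 0.0013,"aperture": 0},
    {"tz": 0.0013,"aperture": 0}
  ]
}}

```text
t: 20.45
tcp_pos: [0.5897, -0.0219, 0.2133]
tool_rot: [0.73, 0.683, -0.0, -0.0]
force: [-0.3, 0.3, -3.0]
finger_gap: 0.115
gripper_force: 88.2
```

>>> {"op": "shift_gripper", "data": {
  "increments": [
    {"tz": 0.0013,"aperture": 0},
    {"tz": 0.0013,"aperture": 0},
    {"tz": 0.0013,"aperture": 0},
    {"tz": 0.0013,"aperture": 0}
  ]
}}

```text
t: 20.85
tcp_pos: [0.5897, -0.022, 0.2125]
tool_rot: [0.73, 0.683, 0.0, 0.0]
force: [-0.3, -0.7, -2.2]
finger_gap: 0.112
gripper_force: 88.6
```

Contact is starting. Another 1.5 mm, then I release gently.

To row units: 0.0015 m is 0.002, 0.001 m is 0.0013.

>>> {"op": "shift_gripper", "data": {
  "increments": [
    {"tz": 0.0013,"aperture": 0},
    {"tz": 0.002,"aperture": 0},
    {"tz": 0.002,"aperture": 0},
    {"tz": 0.002,"aperture": 0}
  ]
}}

```text
t: 21.25
tcp_pos: [0.5898, -0.022, 0.2123]
tool_rot: [0.73, 0.683, 0.0, 0.0]
force: [-2.7, -0.1, 5.9]
finger_gap: 0.116
gripper_force: 89.7
```

>>> {"op": "shift_gripper", "data": {
  "increments": [
    {"aperture": 0.13},
    {"aperture": 0.15},
    {"aperture": 0.18},
    {"aperture": 0.22},
    {"aperture": 0.27},
    {"aperture": 0.3},
    {"aperture": 0.3},
    {"aperture": 0.3}
  ],
  "force": 20
}}

```text
t: 22.05
tcp_pos: [0.5889, -0.0219, 0.2105]
tool_rot: [0.73, 0.683, -0.001, -0.001]
force: [-2.6, 0.1, 0.4]
finger_gap: 0.301
gripper_force: 1.4
```

Create e.py:
```python
from h import *
s=manip.sense();print(s['t'],s['force'].round(2),s['gripper_force'],s['finger_gap'])
d=snap('wrist');Q=cloud(d).reshape(-1,3)
A=np.array([.6793,-.0278,.2]);L=np.stack([(Q-A)@[.9978,-.066,0],(Q-A)@[.066,.9978,0],Q[:,2]-.2],1)
def st(n,k):
    q=L[k];print(n,len(q),*(np.percentile(q,[2,50,98],axis=0).round(4).tolist() if len(q) else []));return q
i=(abs(L[:,1])<.1)&(L[:,0]<-.055)&(L[:,0]>-.125)
st('bar top',i&(L[:,2]>.005)&(L[:,2]<.02)&(L[:,1]>.03));
q=st('rim far end',(L[:,1]>.05)&(L[:,1]<.08)&(L[:,0]<-.03)&(L[:,0]>-.15)&(L[:,2]>-.12)&(L[:,2]<-.08));print(np.polyfit(q[:,0],q[:,2],1) if len(q) else '')
st('tip',(abs(L[:,1])<.03)&(L[:,0]<-.11)&(L[:,0]>-.14)&(L[:,2]>-.025)&(L[:,2]<0))
st('tab',(abs(L[:,1])<.03)&(L[:,0]<-.015)&(L[:,0]>-.06)&(L[:,2]>.03)&(L[:,2]<.05))
p=d['s']['tcp_pos']-A;print('tcp',p@[.9978,-.066,0],p@[.066,.9978,0],p[2])
```

```bash
python3 e.py; python3 -c "
from h import *
d=load('wrist');save(d,'w7.png',(200,160,500,360),2.6)"
```

```text
22.05 [-2.57  0.06  0.37] 1.423491113819182 0.30063437083041955
bar top 1928 [-0.0963, 0.0307, 0.0061] [-0.0905, 0.044, 0.0082] [-0.0848, 0.0562, 0.0095]
rim far end 1307 [-0.1297, 0.0509, -0.1169] [-0.0911, 0.0612, -0.0961] [-0.0514, 0.0638, -0.0939]
[-0.0046658  -0.09987865]
tip 682 [-0.1278, -0.01, -0.0241] [-0.1234, 0.0048, -0.0197] [-0.1108, 0.0121, -0.0009]
tab 3310 [-0.0595, -0.0109, 0.031] [-0.0513, 0.0049, 0.0432] [-0.0247, 0.0129, 0.0496]
tcp -0.09059644255045153 -3.4296278815604785e-05 0.010499784912501586
```

View pics/w7.png

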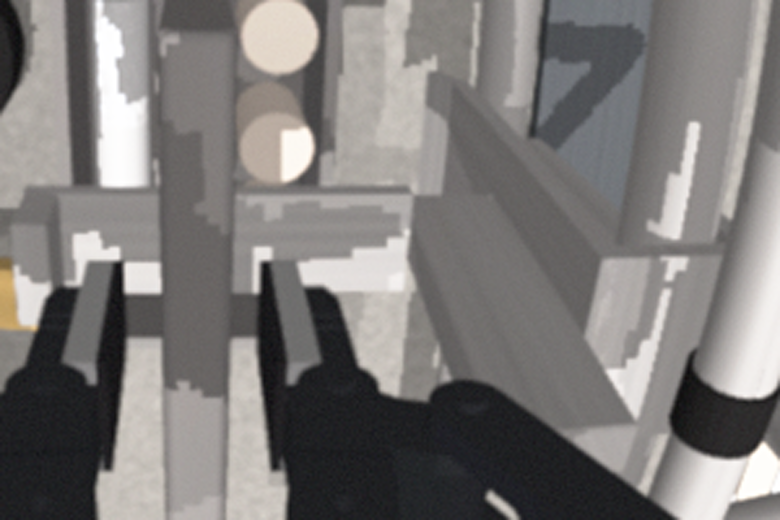

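The fingers are free of the bar. The right knuckle at (460,400) is probably touching the hanger's tab (force -2.6 N in x). I close slightly, shift 3 mm away from the tab, then lift.

To row units: -0.003 m is -0.004, -0.001 m is -0.0013.

>>> {"op": "shift_gripper", "data": {
  "increments": [
    {"ty": -0.0013,"aperture": 0.27},
    {"ty": -0.004,"aperture": 0.25},
    {"ty": -0.004,"aperture": 0.25},
    {"ty": -0.004,"aperture": 0.25}
  ]
}}

```text
t: 22.5
tcp_pos: [0.587, -0.0218, 0.211]
tool_rot: [0.73, 0.683, 0.0, 0.0]
force: [0.4, 0.7, -0.0]
finger_gap: 0.247
gripper_force: 0.0
```

>>> {"op": "shift_gripper", "data": {
  "increments": [
    {"tz": -0.008,"aperture": 0.25},
    {"tz": -0.02,"aperture": 0.25},
    {"tz": -0.04,"aperture": 0.25},
    {"tz": -0.0667,"aperture": 0.25},
    {"tz": -0.1067,"aperture": 0.25},
    {"tz": -0.16,"aperture": 0.25},
    {"tz": -0.2,"aperture": 0.25},
    {"tz": -0.2,"aperture": 0.25},
    {"tz": -0.2,"aperture": 0.25},
    {"tz": -0.2,"aperture": 0.25},
    {"tz": -0.2,"aperture": 0.25},
    {"tz": -0.2,"aperture": 0.25},
    {"tz": -0.2,"aperture": 0.25},
    {"tz": -0.2,"aperture": 0.25},
    {"tz": -0.2,"aperture": 0.25}
  ]
}}

```text
t: 24.0
tcp_pos: [0.5867, -0.0217, 0.3606]
tool_rot: [0.73, 0.683, -0.0, -0.0]
force: [0.3, -1.3, 0.3]
finger_gap: 0.249
gripper_force: 0.0
```

```bash
sed -i 's/L\[:,2\]>.005/L[:,2]>.0/' e.py; python3 e.py
```

```text
24.0 [ 0.28 -1.3   0.31] 0.0 0.24922297015386535
bar top 452 [-0.0957, 0.0306, 0.0049] [-0.0906, 0.0439, 0.0081] [-0.0846, 0.0562, 0.0097]
rim far end 445 [-0.1297, 0.0508, -0.1191] [-0.0895, 0.0611, -0.0959] [-0.0504, 0.0636, -0.0884]
[ 0.00597539 -0.09895559]
tip 216 [-0.1279, -0.0106, -0.0236] [-0.1238, 0.0005, -0.0197] [-0.1201, 0.0115, -0.0181]
tab 426 [-0.0472, -0.0041, 0.0313] [-0.0358, 0.0014, 0.0393] [-0.0239, 0.0049, 0.0411]
tcp -0.09282148447611786 -5.953244240996993e-05 0.1605965000560296
```

>>> {"op": "shift_gripper", "data": {
  "increments": [
    {"aperture": 0.25},
    {"aperture": 0.25},
    {"aperture": 0.25},
    {"aperture": 0.25},
    {"aperture": 0.25},
    {"aperture": 0.25},
    {"aperture": 0.25},
    {"aperture": 0.25},
    {"aperture": 0.25},
    {"aperture": 0.25}
  ],
  "quiet": true
}}

```text
ok
```

```bash
python3 e.py; python3 -c "
from station import manip
print(manip.sign_off())"
```

```text
25.05 [ 0.44  0.05 -0.77] 0.0 0.25325275625660004
bar top 466 [-0.0965, 0.0307, 0.0054] [-0.0906, 0.0437, 0.0081] [-0.0846, 0.0563, 0.0097]
rim far end 439 [-0.1297, 0.0511, -0.1194] [-0.0895, 0.061, -0.0959] [-0.0512, 0.0635, -0.0878]
[-0.0023452  -0.09962662]
tip 212 [-0.1279, -0.0108, -0.0236] [-0.1239, 0.0003, -0.0198] [-0.1201, 0.0115, -0.0184]
tab 429 [-0.0473, -0.0043, 0.0314] [-0.0358, 0.0013, 0.0392] [-0.0239, 0.0049, 0.0409]
tcp -0.09284182109832509 -0.0001078631322898654 0.16079539014780414
the job is handed in; nothing more can be done
None
```

The hanger hangs on the rack centred on the mark to about 1 mm, and the caddy hangs still by its handle on the hanger's arm; the job was handed in at about 25 s and no verdict was returned.

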